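Set the gel viewer's filter slide to the third click

TASK

Set the filter lever on the gel viewer by pushing it with the fingertips, never pinching it: first push it fully home, to the right-hand end of its slot as the robot sees it (the end with the black square mark), so that the count starts from the stop. Then push it back the other way three clicks and leave it resting in the third notch, without letting it run past that notch at any time. Leave the glassware, boxes and other things around it where they stand.

Things in the scene. Friction and masses are not known exactly. Their poses are not given: they have to be found in the camera images.
- viewer: Gel viewer: fixed white box 200 (x) x 260 (y) x 75 mm high, yaw within 0.35 rad. Origin: centre of its underside, on the bench; front (-x) faces the robot, +y is the robot's left. On its flat top an amber window (frame 4 mm high) fills the rear, viewer x > -15 mm. The lever's slot runs along y at x = -60 mm; a black square (y = -35 mm) marks home, thin lines mark the notches.
- lever (a joint): Lever travel, m: 0 = home, at its stop (robot's right, viewer -y); grows toward viewer +y. Spring detents at 0, 0.014, 0.028, 0.042 (third notch), 0.056, 0.070. About 7 N starts it out of a notch, falling to nothing at the crest 7 mm on; it then snaps into the next notch by itself and stays. Starts in or near notch one or two.
- lever_top (a point): Top centre of the filter lever, an upright paddle 44 mm above the viewer's top (119 mm above the bench), moving with it; axes as the viewer's. At home it is at viewer x = -60, y = -35 mm. A black web 4 mm thick (y), 24 mm wide (x), with a grey finger pad on each side; 14 mm thick over the pads. Nothing else stands on the top within 80 mm of it.
- pad_home (a point): Grey finger pad on the lever's face toward home (viewer -y): 28 (x) x 5 (y) x 32 mm tall. The point is the centre of its outer face, 7 mm from the lever's mid-plane and 21 mm above the viewer's top. Pushing here moves the lever away from home.
- pad_far (a point): The like pad on the other face (viewer +y), the point likewise at the centre of its outer face. Pushing here moves the lever toward home.
- tube_rack: Bystander, loose: an orange tube rack 70 x 110 x 40 mm with small capped tubes in it (66 mm tall in all). Origin: centre of its underside.
- tip_box: Bystander, loose: a white-lidded pipette-tip box 93 x 123 x 61 mm. Origin: centre of its underside.
- beaker: Bystander, loose: a foil-wrapped glass beaker, 66 mm across, 90 mm tall. Origin: centre of its underside.
- slide_basket: Bystander, loose: a brass slide basket 80 x 100 x 45 mm with a wire bail, 65 mm tall in all. Origin: centre of its underside.
- vial: Bystander, loose: a small brown capped vial, 24 mm across, 44 mm tall, standing on the viewer's top behind the home end of the slot. Origin: centre of its underside.
- cuvette_box: Bystander, loose: a flat blue-lidded cuvette box 47 x 77 x 28 mm, on the bench before the viewer. Origin: centre of its underside.

How it is judged (in metres and radians):
On the way, in this order (a step that is already met when the one before it is completed fails the run):
1. the lever is fully home (within 3 mm of the stop) (value of joint lever below 0.003 m), for 0.2 s.
2. the lever is in the third notch (value of joint lever between 0.039 and 0.045 m), for 0.2 s.
At the end, for the whole second after the job is handed in: The lever rests in the third notch (lever joint 0.042 m, within 3 mm) and the bystanders stand upright within 20 mm of where they were (all of step 2 and velocity of joint lever between -0.005 and 0.005 m/s and not (distance of any of tube_rack, tip_box, beaker, slide_basket, vial, cuvette_box from where it was at the start of the episode above 0.02 m or angle between any of tube_rack, tip_box, beaker, slide_basket, vial, cuvette_box's own z axis and vertical above 0.35 rad)); the robot touches nothing.
It fails at once if the lever ran past the third notch (beyond the crest toward the fourth) (value of joint lever above 0.0495 m).
It fails at once if the lever was pinched: both of its finger pads pressed by the fingers at once (contact force between the fingers and lever_c1 above 1 N and contact force between the fingers and lever_c2 above 1 N).
It fails at once if a bystander was moved more than 20 mm, lifted or tipped (distance of any of tube_rack, tip_box, beaker, slide_basket, vial, cuvette_box from where it was at the start of the episode above 0.02 m or angle between any of tube_rack, tip_box, beaker, slide_basket, vial, cuvette_box's own z axis and vertical above 0.35 rad).
It also fails if it takes over 53 s, if anything falls off the work surface, if the arm or the gripper's body presses on something with over 40 N, if the wrist force passes 120 N, or if a joint passes its speed limit or range.

ROBOT

A 6-joint arm with a two-finger parallel gripper is mounted at the origin on the work surface. World frame = base frame: x ahead of the robot, y to its left, z up, the work surface at z = 0. Lengths are in mm, angles in degrees, forces in N, time in s.
With the tool pointing down it reaches from about 350 to 850 mm from the base axis. Payload 8.1 kg.
Tool frame: the origin (TCP) lies at the very end of the fingers, on their centre line; the grasp point (between the pads) lies 19 mm behind it; z points along the fingers, y is the line along which they close (so a half turn about z gives the same grasp; the last joint's range is limited). The gripper opens to 85 mm and grips with 20 to 120 N. Pads are 22 mm wide; open, the fingers measure 114 mm over their backs; the gripper's body (76 mm by 85 mm) begins 54 mm behind the grasp point. The pads swing forward as they close: fully open they stand 13 mm farther back than shut.
Start: joints at [-77.945, 7.471, 85.268, -0, 87.261, -4.893], TCP at [174.923, -573.94, 231.292] pointing down, gripper open.
Joint ranges: [-169.43, 169.43], [-51.17, 129.36], [1.28, 143.12], [-76.62, 256.62], [0, 156.53], [-152.29, 152.29]. Speed limits (degrees/s): [136.94, 136.94, 159.86, 180, 180, 180].

INTERFACE

Orientations are given as [roll, pitch, yaw] about the fixed x, y, z axes, in that order (R = Rz(yaw) Ry(pitch) Rx(roll)).
In Python, from bench import * gives the robot as it stands.
- The arm moves only by the tool play_rows, never from a script. Its argument "increments" is a list of rows, each a list of 3 entries, a list of its own where there are three numbers: the gripper's target within -1 to 1 (fully open at 1, half-way at 0, shut at -1), then the shift along the tool's x, y, z in mm, then the turn about the tool's z in rad. A call has 1 to 12 rows; each row shifts and turns the commanded pose from where the row before left it, along the tool's axes as they then stand; what a row does not reach is not made up. A row lasts 1/12 s, in which the tool goes at most 41.7 mm and 7.16 degrees, less where a joint would pass 70% of its speed; a pose out of reach is approached as far as the arm can. A call is refused whole if a number of a shift passes 41.7 or a number of a turn 0.125, either way. A call with a gripper value outside its range is refused whole. The fingers move at their own pace and stop on an object; "force" is the grip in N (left out, the last holds). Time passes only in rows, so rows that do not move let the fingers close. It gives the time, the measured TCP pose, the force, the opening and the grip force at its end, in the units of the state.
- sense(): the state, without advancing time (a new reading comes with each control period).
- snapshot(name): name is "scene" or "top" or "wrist"; returns a dict with "color" (384x512x3 uint8, red, green, blue), "intrinsics" (3x3 intrinsics, pixels), "k1" (the pictures are not rectified: a ray, as slopes to the right and down, at radius r is drawn at 1 + k1 r^2 times it, then the intrinsics apply), "world_from_camera" (4x4, takes a point from camera to world coordinates). Camera axes: x right, y down, z forward; pixel columns grow to the right and rows downward; lengths in mm; the calibration is good to about 2 mm. A picture is of the moment at which its call begins. There is no depth.
- hand_in(): hands the job in; it is judged then, once.
Trained networks look in a picture, given as the dict that the camera call returned (one of the last four; its "shot" number tells which), for a name from the list of things; names that differ only in an ending like _2 or _b are one class to them, and where a whole thing is asked for, a point or a joint stands for the part that bears it (a point fixed in the world has none). Each returns a list of dicts, best first, with "p" (0 to 1); they miss things now and then, are a little off and sometimes report something else, mostly with a low value. They report only what shows in the picture. A call takes as long as a camera call.
- find_in(query, picture): "xyz" ([x, y, z] in mm, in the coordinates of the camera as it stood for that picture, good to about 4 mm: the middle of the surface that is visible of it).
- regions_of(query, picture): "mask" (384x512 bool, what is visible of it).
- pinpoint(query, picture): "xyz" ([x, y, z] in mm, in the coordinates of the camera as it stood for that picture, good to about 4 mm: a listed point, or the origin of a listed thing).
The state is a dict: "time": time; "joint_pos": joint angles; "qd": joint speeds; "joint_efforts": joint torques, N m; "tool_pos": TCP position; "tcp_rot": TCP orientation; "ft_force": force on the tool from outside, world axes, zero at the start; "wrist_torque": the same for the moment, N m; "finger_gap": finger opening in mm; "grip_force": force on a finger pad.
Only numpy, scipy, OpenCV 4.12 (cv2) and the standard library are available. Lean on these libraries where they do the work, as an engineer would, in place of code of your own. Each camera call takes 0.05 s, during which the arm holds its last target. There are 200 camera calls.

## Working session

There is one attempt and no reset: what is moved stays moved. The work goes in short steps, Python scripts to look and compute and a tool call to move; the robot and the scene stay as the last step left them, time stands still between calls to the robot, and variables do not carry over. Pictures are saved under pics/ and viewed, at most 10 in all, crops included, and the job is handed in when it is done.

Besides the shell and the picture viewer there is one more tool, called after "Call:" by a JSON object that holds its "fn" and its "kwargs", one argument or row to a line. play_rows: Moves the arm, as the interface text tells. Its arguments: {"type":"object","properties":{"increments":{"type":"array","items":{"type":"array"}},"force":{"type":"number"}},"required":["increments"]}

```bash
mkdir -p pics; cat > h.py <<'E'
from bench import *
import numpy as np, cv2
def W(p,s): return (np.array(s["world_from_camera"])@np.r_[p,1])[:3]
def pix(Pw,s):
    c=np.linalg.inv(np.array(s["world_from_camera"]))@np.r_[Pw,1]; a=c[:2]/c[2]; a=a*(1+s["k1"]*(a@a)); K=np.array(s["intrinsics"]); return K[:2,:2]@a+K[:2,2]
def ray(uv,s,z):
    K=np.array(s["intrinsics"]); d=np.array([(uv[0]-K[0,2])/K[0,0],(uv[1]-K[1,2])/K[1,1]]); a=d.copy()
    for _ in range(20): a=d/(1+s["k1"]*(a@a))
    T=np.array(s["world_from_camera"]); v=T[:3,:3]@np.r_[a,1]; return T[:3,3]+v*(z-T[2,3])/v[2]
def save(s,n): cv2.imwrite("pics/"+n,s["color"][:,:,::-1])
E
python3 - <<'E'
from h import *
print({k:np.round(v,2).tolist() for k,v in sense().items()})
S={n:snapshot(n) for n in("scene","top")}
cv2.imwrite("pics/a.png",np.vstack([S[n]["color"] for n in S])[:,:,::-1][:,:,:] if 0 else cv2.resize(np.hstack([S[n]["color"] for n in S]),(800,300))[:,:,::-1])
save(S["top"],"top.png")
for n,s in S.items():
  for q in("viewer","lever_top","pad_home","pad_far","vial","tip_box","beaker","tube_rack","slide_basket","cuvette_box"):
    r=pinpoint(q,s); print(n,q,[(round(x["p"],2),W(x["xyz"],s).round(0).tolist(),pix(W(x["xyz"],s),s).round(0).tolist()) for x in r[:2]])
E
```

```text
{'time': 0.0, 'joint_pos': [-77.94, 7.51, 85.33, -0.0, 87.26, -4.89], 'qd': [0.06, 0.04, 0.01, -0.0, 0.08, -0.01], 'joint_efforts': [-0.0, -56.94, -50.05, -0.0, 0.01, -0.0], 'tool_pos': [174.81, -573.4, 230.24], 'tcp_rot': [-179.9, -0.01, 16.95], 'ft_force': [-0.3, 0.38, 0.48], 'wrist_torque': [0.04, 0.01, 0.04], 'grip_force': 0.0, 'finger_gap': 85.62}
scene viewer [(0.65, [548.0, 62.0, 2.0], [262.0, 204.0])]
scene lever_top [(0.44, [488.0, 63.0, 117.0], [242.0, 153.0])]
scene pad_home [(0.69, [487.0, 53.0, 94.0], [239.0, 163.0]), (0.2, [588.0, -41.0, 71.0], [242.0, 212.0])]
scene pad_far [(0.59, [486.0, 69.0, 95.0], [244.0, 159.0])]
scene vial [(0.54, [590.0, -43.0, 73.0], [241.0, 212.0]), (0.5, [487.0, 56.0, 91.0], [240.0, 164.0])]
scene tip_box [(0.87, [550.0, -164.0, -4.0], [187.0, 260.0])]
scene beaker [(0.89, [477.0, 278.0, -3.0], [298.0, 155.0])]
scene tube_rack [(0.67, [549.0, 62.0, -2.0], [262.0, 206.0])]
scene slide_basket [(0.63, [412.0, -134.0, 1.0], [158.0, 219.0])]
scene cuvette_box [(0.41, [411.0, 112.0, -4.0], [236.0, 172.0])]
top viewer [(0.97, [548.0, 67.0, 1.0], [232.0, 197.0])]
top lever_top [(0.41, [487.0, 66.0, 119.0], [231.0, 222.0])]
top pad_home [(0.5, [489.0, 56.0, 102.0], [236.0, 221.0])]
top pad_far [(0.57, [491.0, 72.0, 97.0], [228.0, 220.0])]
top vial [(0.57, [591.0, -41.0, 75.0], [278.0, 178.0])]
top tip_box [(0.71, [411.0, 110.0, -2.0], [214.0, 252.0]), (0.64, [549.0, -167.0, 4.0], [326.0, 198.0])]
top beaker [(0.92, [469.0, 276.0, 0.0], [148.0, 227.0])]
top tube_rack [(0.97, [603.0, 273.0, 3.0], [151.0, 173.0])]
top slide_basket [(0.55, [414.0, -137.0, -3.0], [313.0, 252.0])]
top cuvette_box [(0.58, [411.0, 109.0, 1.0], [215.0, 252.0])]
```

View pics/a.png

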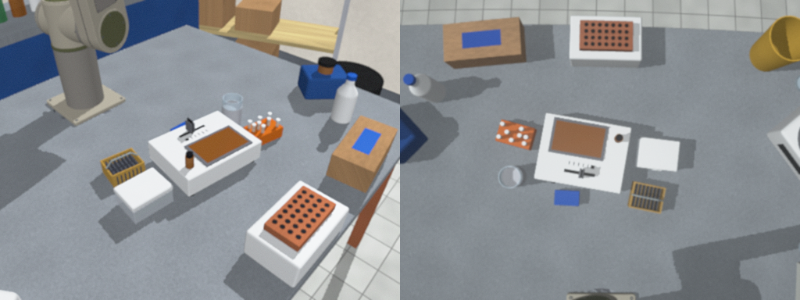

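View pics/top.png

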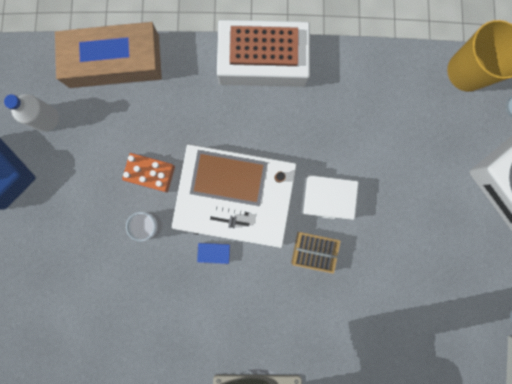

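```bash
python3 - <<'E'
from h import *
s=snapshot("top"); im=s["color"]
cv2.imwrite("pics/crop.png",cv2.resize(im[135:265,160:310],None,fx=5,fy=4.6 if 0 else 4.5,interpolation=cv2.INTER_CUBIC)[:,:,::-1])
m=max(regions_of("viewer",s),key=lambda r:r["p"])["mask"]
h=cv2.convexHull(np.argwhere(m)[:,::-1].astype(np.float32))
g=[(187,146),(296,163),(283,247),(173,229)]
w=(im.min(2)>185).astype(np.uint8)
n,l,st,c=cv2.connectedComponentsWithStats(w*255); 
k=l[190,182]; print(k,st[k])
pts=np.argwhere(l==k)[:,::-1].astype(np.float32)
P=np.array([ray(p,s,75)[:2] for p in pts],np.float32)
print(cv2.minAreaRect(P), cv2.minAreaRect(np.array([ray(p,s,75)[:2] for p in np.argwhere(m)[:,::-1]],np.float32)))
E
```

```text
38 [ 172  145  123  103 5578]
((547.3938598632812, 62.75165557861328), (257.7374267578125, 197.92347717285156), 80.9239273071289) ((546.05859375, 61.656333923339844), (260.6190185546875, 202.3064727783203), 81.11114501953125)
```

View pics/crop.png

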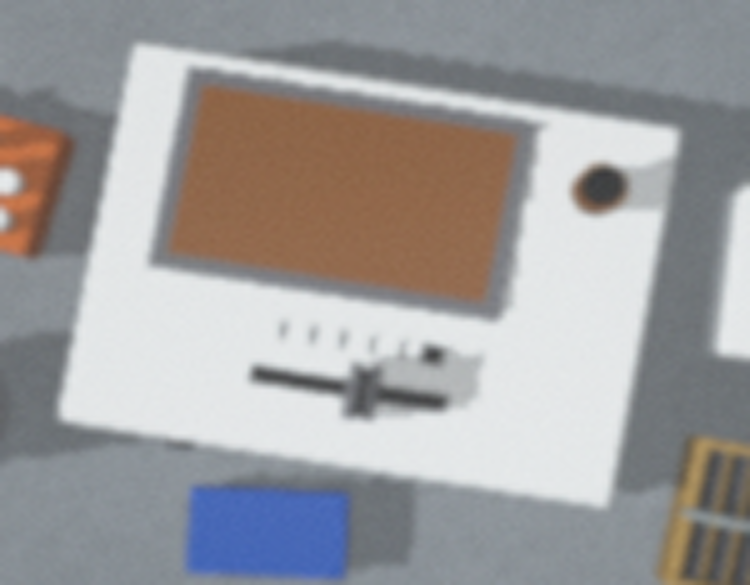

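The top view and crop show the viewer at about (547, 63) with a yaw of about -9°. The black home square is at top pixel (246,214). The lever is at (232,222), about notch 2 (y = -7). I'll shut the gripper, turn the tool to yaw 81° so that tool +x lies along viewer +y, and then travel.

Call:
{"fn": "play_rows", "kwargs": {
  "increments": [
    [-1,[0,0,0],-0.125],
    [-1,[0,0,0],-0.125],
    [-1,[0,0,0],-0.125],
    [-1,[0,0,0],-0.125],
    [-1,[0,0,0],-0.125],
    [-1,[0,0,0],-0.125],
    [-1,[0,0,0],-0.125],
    [-1,[0,0,0],-0.125],
    [-1,[0,0,0],-0.118],
    [-1,[0,0,0],0]
  ],
  "force": 60
}}

```text
time: 2.03
tool_pos: [174.9, -573.9, 231.3]
tcp_rot: [180.0, -0.0, 81.3]
ft_force: [0.1, 0.1, -0.1]
finger_gap: 0.1
grip_force: 0.0
```

Call:
{"fn": "play_rows", "kwargs": {
  "increments": [
    [-1,[30,8.7,0],0],
    [-1,[30,8.7,0],0],
    [-1,[30,8.7,0],0],
    [-1,[30,8.7,0],0],
    [-1,[30,8.7,0],0],
    [-1,[30,8.7,0],0],
    [-1,[30,8.7,0],0],
    [-1,[30,8.7,0],0],
    [-1,[30,8.7,0],0],
    [-1,[30,8.7,0],0],
    [-1,[30,8.7,0],0],
    [-1,[30,8.7,0],0]
  ]
}}

```text
time: 3.03
tool_pos: [334.7, -233.3, 231.5]
tcp_rot: [180.0, 0.0, 80.7]
ft_force: [0.2, -1.0, 0.5]
finger_gap: 0.0
grip_force: 0.0
```

Call:
{"fn": "play_rows", "kwargs": {
  "increments": [
    [-1,[30,8.7,0],0],
    [-1,[30,8.7,0],0],
    [-1,[30,8.7,0],0],
    [-1,[30,8.7,0],0],
    [-1,[30,8.7,0],0],
    [-1,[30,8.7,0],0],
    [-1,[30,8.7,0],0],
    [-1,[30,8.7,0],0],
    [-1,[30,8.7,0],0],
    [-1,[30,8.7,0],0],
    [-1,[20,8.7,0],0],
    [-1,[0,0,0],0]
  ]
}}

```text
time: 4.03
tool_pos: [480.1, 69.7, 231.3]
tcp_rot: [180.0, -0.1, 80.9]
ft_force: [0.4, 0.7, 0.0]
finger_gap: -0.1
grip_force: 0.0
```

```bash
python3 - <<'E'
from h import *
print(sense()["tool_pos"])
s=snapshot("wrist"); save(s,"w1.png")
print(np.round(s["world_from_camera"],2).tolist())
for q in("viewer","lever_top","pad_home","pad_far","vial"):
    r=pinpoint(q,s); print(q,[(round(x["p"],2),W(x["xyz"],s).round(1).tolist(),pix(W(x["xyz"],s),s).round(0).tolist()) for x in r[:2]])
E
```

```text
[480.05743461  69.74079494 231.30995872]
[[0.99, -0.15, -0.05, 492.48], [-0.16, -0.94, -0.3, 145.77], [0.0, 0.3, -0.95, 374.48], [0.0, 0.0, 0.0, 1.0]]
viewer [(0.69, [545.8, 65.7, 1.7], [309.0, 145.0])]
lever_top [(0.76, [489.7, 62.1, 118.5], [264.0, 187.0])]
pad_home [(0.64, [488.7, 61.8, 97.9], [262.0, 180.0])]
pad_far [(0.88, [491.7, 72.4, 95.8], [264.0, 167.0])]
vial [(0.63, [590.4, -41.9, 71.9], [373.0, 253.0])]
```

View pics/w1.png

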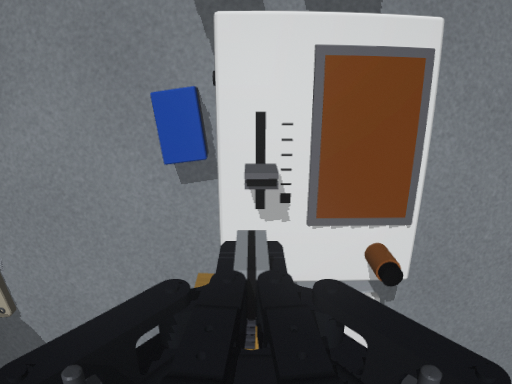

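The wrist view shows the lever pad top at about (261,178), the home square at (285,198) and the notch lines at rows 184, 169, 154, 139 and 124. I'll convert these pixels to positions.

```bash
python3 - <<'E'
from h import *
s=snapshot("wrist")
a=np.radians(-9); R=np.array([[np.cos(a),-np.sin(a)],[np.sin(a),np.cos(a)]])
tcp=np.array(sense()["tool_pos"])[:2]
for n,p,z in[("mark",(285.5,198),75),("n1",(286,184),75),("n2",(286,169.5),75),("n3",(287,154.5),75),("n5",(288,124),75),("slot far",(261,113),75),("slot home",(260,208),75),("top near edge",(261,179),118),("top far edge",(261,165),118),("corner",(216,14),75),("cornerR",(443,17),75),("topL",(245,178),112),("topR",(278,178),112)]:
    w=ray(p,s,z)[:2]; print(n,w.round(1),"viewer(c 547.5,64):",(R.T@(w-[547.5,64])).round(1))
print("tcp",(R.T@(tcp-[547.5,64])).round(1))
E
```

```text
mark [506.4  29.1] viewer(c 547.5,64): [-35.2 -40.9]
n1 [508.6  43. ] viewer(c 547.5,64): [-35.1 -26.9]
n2 [510.4  57. ] viewer(c 547.5,64): [-35.5 -12.7]
n3 [513.1  71. ] viewer(c 547.5,64): [-35.    1.5]
n5 [517.6  98.5] viewer(c 547.5,64): [-34.9  29.4]
slot far [495.2 111.9] viewer(c 547.5,64): [-59.1  39.1]
slot home [480.8  22.9] viewer(c 547.5,64): [-59.5 -51.1]
top near edge [486.8  64.5] viewer(c 547.5,64): [-60.  -9.]
top far edge [488.6  76. ] viewer(c 547.5,64): [-60.1   2.6]
corner [470.8 199. ] viewer(c 547.5,64): [-96.8 121.3]
cornerR [663.  170.8] viewer(c 547.5,64): [ 97.3 123.5]
topL [473.9  65.6] viewer(c 547.5,64): [-73.   -9.9]
topR [500.6  61.3] viewer(c 547.5,64): [-45.9 -10. ]
tcp [-68.2  -9.2]
```

Call:
{"fn": "play_rows", "kwargs": {
  "increments": [
    [-1,[17,4,0],0],
    [-1,[17,4,0],0],
    [-1,[0,0,20],0],
    [-1,[0,0,30],0],
    [-1,[0,0,30],0],
    [-1,[0,0,30],0],
    [-1,[0,0,20],0],
    [-1,[0,0,10],0],
    [-1,[0,0,0],0],
    [-1,[0,0,0],0]
  ]
}}

```text
time: 5.22
tool_pos: [492.3, 98.3, 91.9]
tcp_rot: [180.0, 0.0, 80.9]
ft_force: [0.0, -0.7, 0.5]
finger_gap: 0.3
grip_force: 0.0
```

```bash
python3 - <<'E'
from h import *
print(sense()["tool_pos"],sense()["ft_force"])
s=snapshot("wrist"); t=snapshot("top"); 
cv2.imwrite("pics/w2.png",np.hstack([s["color"][60:360,100:420],cv2.resize(t["color"][170:270,170:310],(420,300))])[:,:,::-1])
E
```

```text
[492.27175673  98.32881298  91.89438252] [ 0.04786232 -0.74855469  0.51529491]
```

View pics/w2.png

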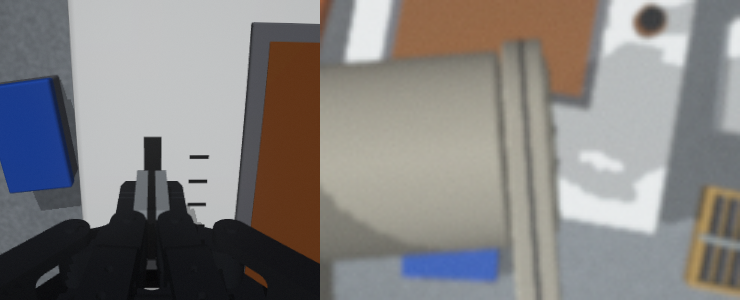

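The fingers straddle the slot line on the far side with no contact. I'll push toward home (-x tool).

Call:
{"fn": "play_rows", "kwargs": {
  "increments": [
    [-1,[-2,0,0],0],
    [-1,[-2,0,0],0],
    [-1,[-2,0,0],0],
    [-1,[-2,0,0],0],
    [-1,[-2,0,0],0],
    [-1,[-2,0,0],0]
  ]
}}

```text
time: 5.82
tool_pos: [490.2, 86.6, 91.4]
tcp_rot: [180.0, -0.0, 81.0]
ft_force: [-0.1, 0.3, -0.5]
finger_gap: 0.2
grip_force: 0.0
```

Call:
{"fn": "play_rows", "kwargs": {
  "increments": [
    [-1,[-2,0,0],0],
    [-1,[-2,0,0],0],
    [-1,[-2,0,0],0]
  ]
}}

```text
time: 6.07
tool_pos: [489.4, 82.0, 91.3]
tcp_rot: [180.0, -0.1, 81.0]
ft_force: [0.8, 10.9, 0.0]
finger_gap: -0.2
grip_force: 5.6
```

Call:
{"fn": "play_rows", "kwargs": {
  "increments": [
    [-1,[-2,0,0],0],
    [-1,[-2,0,0],0],
    [-1,[-2,0,0],0]
  ]
}}

```text
time: 6.32
tool_pos: [488.3, 75.2, 91.3]
tcp_rot: [-180.0, -0.0, 81.0]
ft_force: [0.7, 0.8, 0.4]
finger_gap: 0.2
grip_force: 0.4
```

Call:
{"fn": "play_rows", "kwargs": {
  "increments": [
    [-1,[-2,0,0],0],
    [-1,[-2,0,0],0],
    [-1,[-2,0,0],0]
  ]
}}

```text
time: 6.57
tool_pos: [487.4, 68.9, 91.3]
tcp_rot: [-180.0, -0.0, 81.0]
ft_force: [0.9, 7.3, 1.8]
finger_gap: -0.1
grip_force: 3.3
```

Call:
{"fn": "play_rows", "kwargs": {
  "increments": [
    [-1,[-2,0,0],0],
    [-1,[-2,0,0],0],
    [-1,[-2,0,0],0]
  ]
}}

```text
time: 6.82
tool_pos: [486.5, 63.7, 91.3]
tcp_rot: [180.0, -0.1, 81.0]
ft_force: [0.9, 2.1, -0.5]
finger_gap: -0.2
grip_force: 1.4
```

Call:
{"fn": "play_rows", "kwargs": {
  "increments": [
    [-1,[-2,0,0],0],
    [-1,[-2,0,0],0],
    [-1,[-2,0,0],0]
  ]
}}

```text
time: 7.07
tool_pos: [485.5, 56.7, 91.3]
tcp_rot: [-180.0, 0.0, 81.0]
ft_force: [-0.8, -0.4, 0.0]
finger_gap: -0.1
grip_force: 0.0
```

Call:
{"fn": "play_rows", "kwargs": {
  "increments": [
    [-1,[-1,0,0],0],
    [-1,[-1,0,0],0]
  ]
}}

```text
time: 7.23
tool_pos: [485.3, 55.5, 91.3]
tcp_rot: [180.0, -0.1, 81.0]
ft_force: [1.1, 7.3, -1.2]
finger_gap: 0.1
grip_force: 3.4
```

Call:
{"fn": "play_rows", "kwargs": {
  "increments": [
    [-1,[-1,0,0],0],
    [-1,[0,0,0],0]
  ]
}}

```text
time: 7.4
tool_pos: [485.3, 55.5, 91.4]
tcp_rot: [180.0, -0.1, 81.0]
ft_force: [0.9, 8.1, -1.5]
finger_gap: 0.0
grip_force: 4.0
```

Call:
{"fn": "play_rows", "kwargs": {
  "increments": [
    [-1,[-1,0,0],0],
    [-1,[-1,0,0],0],
    [-1,[0,0,0],0],
    [-1,[0,0,0],0]
  ]
}}

```text
time: 7.73
tool_pos: [485.2, 55.3, 91.4]
tcp_rot: [180.0, -0.3, 81.0]
ft_force: [2.7, 16.5, -2.3]
finger_gap: 0.3
grip_force: 8.3
```

The lever is at its stop: the force climbs and it doesn't move. I'll back off, lift, cross over and come down on the home side.

Call:
{"fn": "play_rows", "kwargs": {
  "increments": [
    [-1,[5,0,0],0],
    [-1,[5,0,0],0],
    [-1,[0,0,0],0],
    [-1,[0,0,-20],0],
    [-1,[0,0,-20],0],
    [-1,[0,0,-20],0],
    [-1,[0,0,0],0],
    [-1,[-20,0,0],0],
    [-1,[-20,0,0],0],
    [-1,[-18,0,0],0],
    [-1,[0,0,0],0],
    [-1,[0,0,0],0]
  ]
}}

```text
time: 8.73
tool_pos: [477.0, 4.1, 150.9]
tcp_rot: [-180.0, 0.0, 80.9]
ft_force: [0.6, 0.2, -0.6]
finger_gap: -0.1
grip_force: 0.0
```

```bash
python3 - <<'E'
from h import *
q=sense(); print(q["tool_pos"],q["ft_force"])
s=snapshot("wrist"); save(s,"w3.png")
for n in("lever_top","pad_home","pad_far"):
    r=pinpoint(n,s); print(n,[(round(x["p"],2),W(x["xyz"],s).round(1).tolist()) for x in r[:2]])
E
```

```text
[476.97798214   4.10728717 150.87214545] [ 0.64763723  0.23533972 -0.56775388]
lever_top [(0.79, [481.5, 37.6, 116.6])]
pad_home [(0.78, [483.8, 36.3, 97.7])]
pad_far [(0.64, [484.1, 46.2, 94.1])]
```

View pics/w3.png

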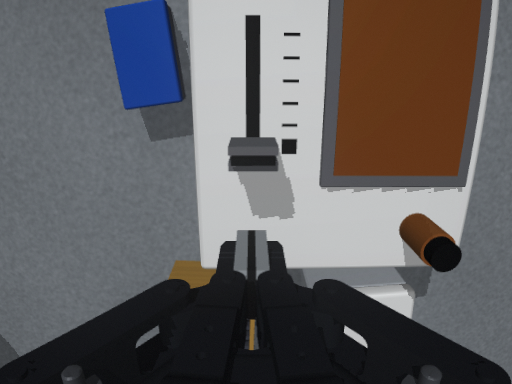

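The lever is home, beside the black square at (289,146), and lever_top reads y = 37.6. I'll descend on the home side.

Call:
{"fn": "play_rows", "kwargs": {
  "increments": [
    [-1,[0,0,20],0],
    [-1,[0,0,20],0],
    [-1,[0,0,19],0],
    [-1,[3,0,0],0],
    [-1,[3,0,0],0],
    [-1,[3,0,0],0],
    [-1,[0,0,0],0]
  ]
}}

```text
time: 9.52
tool_pos: [479.9, 14.6, 93.9]
tcp_rot: [179.9, -0.0, 81.1]
ft_force: [0.9, 0.6, -0.7]
finger_gap: -0.3
grip_force: 0.0
```

Call:
{"fn": "play_rows", "kwargs": {
  "increments": [
    [-1,[1,0,0],0],
    [-1,[1,0,0],0],
    [-1,[1,0,0],0]
  ]
}}

```text
time: 9.77
tool_pos: [479.7, 16.8, 93.0]
tcp_rot: [179.9, -0.0, 81.0]
ft_force: [-0.3, 0.4, 0.0]
finger_gap: 0.0
grip_force: 0.0
```

Call:
{"fn": "play_rows", "kwargs": {
  "increments": [
    [-1,[1,0,0],0],
    [-1,[1,0,0],0]
  ]
}}

```text
time: 9.93
tool_pos: [479.5, 18.8, 92.5]
tcp_rot: [180.0, -0.0, 81.0]
ft_force: [0.5, 0.2, 0.4]
finger_gap: -0.0
grip_force: 0.0
```

Call:
{"fn": "play_rows", "kwargs": {
  "increments": [
    [-1,[1,0,0],0],
    [-1,[1,0,0],0]
  ]
}}

```text
time: 10.1
tool_pos: [479.7, 20.6, 92.3]
tcp_rot: [-180.0, 0.0, 81.0]
ft_force: [-1.2, -4.3, 1.3]
finger_gap: 0.2
grip_force: 2.1
```

Contact at y≈20 for lever 0. Click one: push until the force dies, near y≈27.

Call:
{"fn": "play_rows", "kwargs": {
  "increments": [
    [-1,[1,0,0],0],
    [-1,[1,0,0],0],
    [-1,[1,0,0],0]
  ]
}}

```text
time: 10.35
tool_pos: [480.0, 22.1, 92.4]
tcp_rot: [-180.0, 0.2, 81.0]
ft_force: [-2.5, -7.7, 2.2]
finger_gap: -0.2
grip_force: 4.2
```

Call:
{"fn": "play_rows", "kwargs": {
  "increments": [
    [-1,[1,0,0],0],
    [-1,[1,0,0],0],
    [-1,[1,0,0],0]
  ]
}}

```text
time: 10.6
tool_pos: [480.6, 26.3, 92.3]
tcp_rot: [-180.0, 0.0, 81.0]
ft_force: [-0.8, -2.1, 1.5]
finger_gap: -0.5
grip_force: 1.2
```

Call:
{"fn": "play_rows", "kwargs": {
  "increments": [
    [-1,[1,0,0],0],
    [-1,[0,0,0],0],
    [-1,[0,0,0],0]
  ]
}}

```text
time: 10.85
tool_pos: [480.9, 28.0, 92.2]
tcp_rot: [-180.0, -0.0, 81.0]
ft_force: [0.4, 0.4, -0.9]
finger_gap: 0.0
grip_force: 0.0
```

One click. The next contact should come at y≈34, with the crest near 40.8.

Call:
{"fn": "play_rows", "kwargs": {
  "increments": [
    [-1,[1,0,0],0],
    [-1,[1,0,0],0],
    [-1,[1,0,0],0],
    [-1,[1,0,0],0],
    [-1,[1,0,0],0],
    [-1,[1,0,0],0],
    [-1,[1,0,0],0],
    [-1,[0,0,0],0]
  ]
}}

```text
time: 11.52
tool_pos: [481.9, 34.3, 92.3]
tcp_rot: [-180.0, 0.0, 81.0]
ft_force: [-0.2, -1.9, 0.2]
finger_gap: -0.3
grip_force: 1.2
```

Call:
{"fn": "play_rows", "kwargs": {
  "increments": [
    [-1,[1,0,0],0],
    [-1,[1,0,0],0],
    [-1,[1,0,0],0],
    [-1,[1,0,0],0]
  ]
}}

```text
time: 11.85
tool_pos: [482.4, 37.5, 92.3]
tcp_rot: [-180.0, 0.1, 81.0]
ft_force: [-1.2, -4.1, 1.6]
finger_gap: -0.1
grip_force: 2.6
```

Call:
{"fn": "play_rows", "kwargs": {
  "increments": [
    [-1,[1,0,0],0],
    [-1,[1,0,0],0],
    [-1,[0.8,0,0],0],
    [-1,[0,0,0],0],
    [-1,[0,0,0],0]
  ]
}}

```text
time: 12.27
tool_pos: [483.1, 41.7, 92.3]
tcp_rot: [180.0, -0.0, 81.0]
ft_force: [0.7, 0.1, 0.6]
finger_gap: -0.0
grip_force: 0.0
```

Two clicks. The third contact should come at y≈47.7, with the crest near 54.6.

Call:
{"fn": "play_rows", "kwargs": {
  "increments": [
    [-1,[1,0,0],0],
    [-1,[1,0,0],0],
    [-1,[1,0,0],0],
    [-1,[1,0,0],0],
    [-1,[1,0,0],0],
    [-1,[1,0,0],0],
    [-1,[1,0,0],0],
    [-1,[0,0,0],0]
  ]
}}

```text
time: 12.93
tool_pos: [484.1, 48.0, 92.3]
tcp_rot: [180.0, 0.0, 81.0]
ft_force: [0.2, -1.3, 1.1]
finger_gap: 0.1
grip_force: 0.8
```

Call:
{"fn": "play_rows", "kwargs": {
  "increments": [
    [-1,[1,0,0],0],
    [-1,[1,0,0],0],
    [-1,[1,0,0],0],
    [-1,[1,0,0],0]
  ]
}}

```text
time: 13.27
tool_pos: [484.5, 50.9, 92.4]
tcp_rot: [-180.0, 0.1, 81.0]
ft_force: [-2.3, -5.7, 1.6]
finger_gap: -0.1
grip_force: 2.9
```

Call:
{"fn": "play_rows", "kwargs": {
  "increments": [
    [-1,[1,0,0],0],
    [-1,[1,0,0],0],
    [-1,[0.7,0,0],0],
    [-1,[0,0,0],0],
    [-1,[0,0,0],0]
  ]
}}

```text
time: 13.68
tool_pos: [485.2, 55.2, 92.3]
tcp_rot: [180.0, -0.0, 81.0]
ft_force: [-0.1, -0.2, 0.2]
finger_gap: -0.1
grip_force: 0.0
```

Three clicks. Now I'll back off, lift and check.

Call:
{"fn": "play_rows", "kwargs": {
  "increments": [
    [-1,[-10,0,0],0],
    [-1,[-10,0,0],0],
    [-1,[-10,0,0],0],
    [-1,[0,0,0],0],
    [-1,[0,0,-20],0],
    [-1,[0,0,-20],0],
    [-1,[0,0,-20],0],
    [-1,[0,0,-20],0],
    [-1,[0,0,0],0],
    [-1,[0,0,0],0]
  ]
}}

```text
time: 14.52
tool_pos: [481.5, 24.8, 173.7]
tcp_rot: [179.8, -0.0, 81.0]
ft_force: [-0.8, 0.0, -1.0]
finger_gap: 0.1
grip_force: 0.0
```

```bash
python3 - <<'E'
from h import *
q=sense(); print(q["tool_pos"],q["ft_force"])
s=snapshot("wrist"); save(s,"w4.png")
for n in("lever_top","pad_home","pad_far","vial"):
    r=pinpoint(n,s); print(n,[(round(x["p"],2),W(x["xyz"],s).round(1).tolist()) for x in r[:2]])
E
```

```text
[481.47681142  24.80267245 173.67672643] [-0.81021426  0.04206076 -1.04268652]
lever_top [(0.94, [490.1, 69.2, 116.4])]
pad_home [(0.93, [487.9, 71.2, 97.7])]
pad_far [(0.87, [491.6, 79.9, 95.4])]
vial [(0.98, [591.9, -41.9, 73.4]), (0.68, [547.0, 65.2, 1.8])]
```

View pics/w4.png

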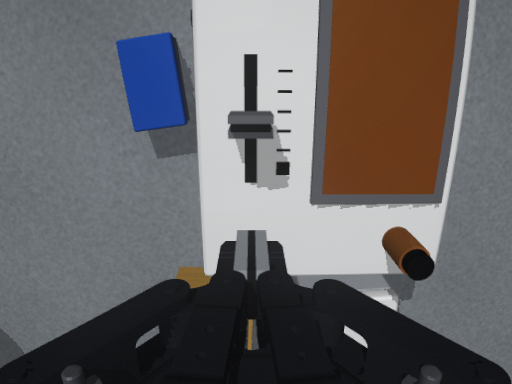

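The wrist view shows the lever's dark web top at (251,128) and notch lines at rows 150 (1), 131 (2), 111 (3) and 91 (4). Parallax makes this ambiguous, so I'll compute it.

```bash
python3 - <<'E'
from h import *
s=snapshot("wrist")
a=np.radians(-9); e=np.array([-np.sin(a),np.cos(a)])
f=lambda p,z: e@ray(p,s,z)[:2]
h=f((283,168),75); print("notch lines",[round(f((284,r),75)-h,1) for r in(150,131,111,91,71)])
for n,r,z in[("web top",128,119),("web top hi",124,119),("web top lo",132,119),("pad_home top edge",138,112),("pad_far top edge",112,112)]: print(n,round(f((251,r),z)-h,1))
c=s["color"][100:150,251].mean(1); print(c.astype(int).tolist())
t=snapshot("top"); r=pinpoint("lever_top",t); print([(x["p"],W(x["xyz"],t).round(1)) for x in r])
print([ (x["p"],W(x["xyz"],s).round(1)) for _ in range(3) for x in pinpoint("lever_top",snapshot("wrist"))[:1]])
E
```

```text
notch lines [np.float64(13.6), np.float64(27.4), np.float64(41.6), np.float64(55.4), np.float64(68.9)]
web top 35.8
web top hi 38.1
web top lo 33.4
pad_home top edge 28.7
pad_far top edge 44.3
[34, 33, 35, 34, 35, 34, 34, 33, 33, 33, 38, 61, 77, 78, 77, 80, 88, 93, 93, 94, 94, 93, 93, 92, 63, 34, 32, 33, 31, 32, 33, 31, 36, 61, 69, 69, 67, 68, 68, 47, 31, 30, 30, 30, 31, 30, 31, 31, 30, 31]
[]
[(0.85, array([487.1,  69.1, 112.9])), (0.75, array([488.3,  71.4, 115.7])), (0.58, array([488.8,  71.7, 114.5]))]
```

```bash
python3 - <<'E'
from h import *
s=snapshot("wrist"); a=np.radians(-9); ex=np.array([np.cos(a),np.sin(a)]); e=np.array([-np.sin(a),np.cos(a)])
h=e@ray((283,168),s,75)[:2]; x0=ex@ray((251,150),s,75)[:2]
print("cam rel y",e@np.array(s["world_from_camera"])[:2,3]-h)
for q in(14,28,35,42):
  print(q,{n:pix(np.r_[ex*x0+e*(h+q+y),z],s).round(0).tolist()[1] for n,y,z in[("farbot",7,80),("fartop",7,112),("webfartop",2,119),("webhometop",-2,119),("hometop",-7,112)]})
w=cv2.imread("pics/w3.png"); print(w[130:180,252].mean(1).astype(int).tolist())
E
```

```text
cam rel y 63.5723547614689
14 {'farbot': 141.0, 'fartop': 150.0, 'webfartop': 161.0, 'webhometop': 167.0, 'hometop': 172.0}
28 {'farbot': 121.0, 'fartop': 128.0, 'webfartop': 138.0, 'webhometop': 145.0, 'hometop': 150.0}
35 {'farbot': 111.0, 'fartop': 116.0, 'webfartop': 126.0, 'webhometop': 133.0, 'hometop': 139.0}
42 {'farbot': 101.0, 'fartop': 105.0, 'webfartop': 114.0, 'webhometop': 121.0, 'hometop': 128.0}
[31, 33, 33, 31, 33, 31, 32, 64, 72, 74, 73, 74, 74, 75, 74, 74, 79, 86, 87, 87, 87, 88, 88, 87, 88, 63, 35, 29, 30, 31, 32, 31, 31, 32, 32, 40, 60, 64, 65, 65, 63, 115, 139, 144, 142, 142, 143, 143, 143, 142]
```

The edges match a lever travel of 35 mm, so it is balanced on the crest between notches 2 and 3 and needs a slight nudge. I'll go back down to the same contact and push 2 to 3 mm further.

Call:
{"fn": "play_rows", "kwargs": {
  "increments": [
    [-1,[0,0,20],0],
    [-1,[0,0,20],0],
    [-1,[0,0,20],0],
    [-1,[0,0,20],0],
    [-1,[5,0,0],0],
    [-1,[5,0,0],0],
    [-1,[5,0,0],0],
    [-1,[5,0,0],0],
    [-1,[5,0,0],0],
    [-1,[3,0,0],0],
    [-1,[0,0,0],0],
    [-1,[0,0,0],0]
  ]
}}

```text
time: 16.27
tool_pos: [485.1, 53.1, 92.7]
tcp_rot: [180.0, -0.0, 81.0]
ft_force: [0.5, 0.2, -0.1]
finger_gap: 0.2
grip_force: 0.0
```

Call:
{"fn": "play_rows", "kwargs": {
  "increments": [
    [-1,[0.7,0,0],0],
    [-1,[0.7,0,0],0],
    [-1,[0.6,0,0],0],
    [-1,[0,0,0],0]
  ]
}}

```text
time: 16.6
tool_pos: [485.1, 54.7, 92.2]
tcp_rot: [-180.0, 0.0, 81.0]
ft_force: [0.5, 0.2, 0.4]
finger_gap: 0.2
grip_force: 0.0
```

Call:
{"fn": "play_rows", "kwargs": {
  "increments": [
    [-1,[0.7,0,0],0],
    [-1,[0.7,0,0],0],
    [-1,[0.6,0,0],0],
    [-1,[0,0,0],0],
    [-1,[0,0,0],0]
  ]
}}

```text
time: 17.02
tool_pos: [485.5, 56.8, 92.3]
tcp_rot: [-180.0, -0.0, 81.0]
ft_force: [0.7, 0.3, -0.1]
finger_gap: -0.3
grip_force: 0.0
```

Call:
{"fn": "play_rows", "kwargs": {
  "increments": [
    [-1,[-10,0,0],0],
    [-1,[-10,0,0],0],
    [-1,[-10,0,0],0],
    [-1,[0,0,0],0],
    [-1,[0,0,-20],0],
    [-1,[0,0,-20],0],
    [-1,[0,0,-20],0],
    [-1,[0,0,-20],0],
    [-1,[0,0,0],0],
    [-1,[0,0,0],0]
  ]
}}

```text
time: 17.85
tool_pos: [481.8, 26.8, 173.7]
tcp_rot: [179.8, -0.0, 81.0]
ft_force: [-0.6, 0.1, 0.2]
finger_gap: -0.3
grip_force: 0.0
```

```bash
python3 - <<'E'
from h import *
print(sense()["tool_pos"])
s=snapshot("wrist"); save(s,"w5.png"); a=np.radians(-9); ex=np.array([np.cos(a),np.sin(a)]); e=np.array([-np.sin(a),np.cos(a)])
c=s["color"].mean(2).astype(int); print(c[60:190,284].tolist()); print(c[80:150,251].tolist())
x0=482.0; x0=ex@ray((251,150),s,75)[:2]; h=57.7
for q in(28,35,42):
  for H in (0,):
    hh=e@np.array(s["world_from_camera"])[:2,3]-63.57-2
    hh+=0; print(q,[pix(np.r_[ex*x0+e*(hh+q+y),z],s).round(0).tolist()[1] for y,z in((7,80),(7,112),(2,119),(-2,119),(-7,112))],pix(np.r_[ex*(x0+24)+e*hh,75],s).round(1))
print([(x["p"],W(x["xyz"],s).round(1)) for x in pinpoint("lever_top",s)[:1]])
E
```

```text
[481.80040393  26.75338434 173.70165242]
[208, 208, 209, 208, 208, 209, 209, 208, 208, 208, 208, 208, 159, 31, 53, 166, 207, 209, 209, 209, 208, 209, 209, 209, 209, 209, 208, 209, 208, 208, 209, 208, 205, 63, 37, 94, 209, 208, 208, 208, 208, 209, 208, 208, 208, 207, 208, 208, 207, 208, 208, 208, 176, 82, 31, 111, 185, 206, 207, 206, 207, 207, 206, 207, 207, 208, 208, 208, 207, 207, 207, 207, 135, 43, 55, 177, 207, 207, 207, 207, 207, 207, 206, 207, 206, 207, 207, 188, 180, 181, 180, 100, 36, 45, 135, 150, 153, 152, 150, 152, 151, 151, 150, 151, 99, 43, 27, 30, 29, 30, 30, 30, 30, 30, 29, 30, 30, 73, 141, 151, 151, 152, 174, 202, 207, 207, 206, 207, 208, 206]
[35, 36, 36, 35, 36, 35, 35, 37, 35, 34, 35, 34, 35, 35, 34, 34, 35, 35, 33, 35, 34, 35, 35, 34, 48, 70, 78, 77, 84, 92, 95, 94, 96, 95, 95, 95, 85, 53, 32, 34, 33, 34, 34, 33, 37, 61, 70, 69, 69, 69, 68, 53, 35, 32, 31, 31, 30, 31, 30, 31, 32, 30, 31, 31, 32, 31, 32, 30, 30, 31]
28 [124.0, 131.0, 141.0, 148.0, 153.0] [283.  170.2]
35 [114.0, 119.0, 129.0, 136.0, 142.0] [283.  170.2]
42 [104.0, 108.0, 117.0, 124.0, 131.0] [283.  170.2]
[(0.81, array([487.9,  76. , 116.3]))]
```

View pics/w5.png

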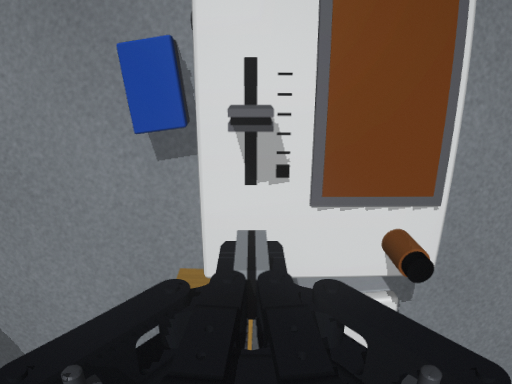

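The edges at rows 104, 108, 117, 125 and 131 match a travel of 42 mm (third notch). I'll do one still check, then hand in.

Call:
{"fn": "play_rows", "kwargs": {
  "increments": [
    [-1,[0,0,-10],0],
    [-1,[0,0,10],0],
    [-1,[0,0,0],0],
    [-1,[0,0,0],0],
    [-1,[0,0,0],0],
    [-1,[0,0,0],0]
  ]
}}

```text
time: 18.45
tool_pos: [480.6, 27.1, 172.1]
tcp_rot: [-180.0, 0.0, 81.0]
ft_force: [-0.0, -0.9, -0.1]
finger_gap: -0.2
grip_force: 0.0
```

```bash
python3 - <<'E'
from h import *
c=snapshot("wrist")["color"].mean(2).astype(int)[100:135,251]; print(c.tolist(),sense()["tool_pos"])
if 80>c[5]>55 and c[18]<45 and c[46-20]>55: print(hand_in())
E
```

```text
[35, 34, 34, 35, 37, 57, 78, 79, 80, 88, 94, 94, 95, 94, 94, 93, 94, 68, 35, 31, 33, 33, 33, 33, 32, 43, 62, 69, 68, 69, 69, 69, 49, 32, 29] [480.71086148  27.1699432  172.23835525]
the job is handed in; nothing more can be done
None
```

The lever was pushed fully home, then moved three clicks back. It rests in the third notch (about 42 mm, matched in the wrist picture) and never ran past it. The arm stayed clear of the other things, and the job is handed in; no verdict came back.

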